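Square up a loose upright with an engineer's square

TASK

Pick up the engineer's square and set its flange down on top of the base rail between the two uprights, clear of the leaning one. Then slide it along the rail into the corner, keeping the flange down on the rail while the blade pushes the leaning upright true, until flange and rail, and blade and upright, bear flat on each other. Finish while still gripping the square and pressing it into that corner, only the square touching the upright, so that a colleague can tighten its screw; leave the other things on the bench alone.

Things in the scene. Friction and masses are not known exactly. Their poses are not given: they have to be found in the camera images.
- square: plain steel engineer's square, 0.4 kg, stands on its flange (80 along y, 25 along x, 12 high), blade to the robot's left. Origin: centre of the flange's underside, z up. Blade on the flange's +y end: 8 thick (x), y = 12 to 40, top at z = 120. Working faces: underside z = 0; blade's outer edge, plane y = 40. Slides smoothly (friction about 0.3).
- square_heel (a point): outer corner of the square where its two working faces meet: (0, 40, 0) in the square's frame
- frame: frame of 40 x 40 slotted aluminium profile, fixed to the bench. Origin: on the bench under the middle of the base rail, y along the rail, z up. Grey plate 12 thick (x -35 to 85, y +-195); on it the rail, top at z = 52. Uprights on both rail ends, tops at z = 167: rigid one y -170 to -130 (inner bracket to y = -94), loose one at +y. Joining plates and screws to x = +-29, z = 118.
- rail: base rail, 340 long (y +-170), 40 wide (x +-20), 40 high; origin: centre of its underside, 12 above the frame's origin, same axes as the frame
- upright (a joint): loose left upright, swings on a screw along the frame's x at (0, 150, 102) in the frame. 0 = square to the rail (inner face in plane y = 130), positive = leans inward to the other upright (0.08 to 0.2 at the start). Foot 4 above the rail, top 115 above it. Finger-tight: swings both ways against 0.3 N m (4.6 N at its top), stays where left.
- upright_top (a point): centre of the loose upright's top end, 65 from the pivot screw
- screwdriver: black-handled screwdriver lying on the bench, to leave alone; origin under its middle
- parts_bin: blue open bin of screws, 140 x 100 x 60, to leave alone; origin: centre of its underside
- spare_bracket: loose aluminium angle bracket 36 x 36 x 36, to leave alone; origin at its heel
- connector: black connector housing 50 x 70 x 25 with a metal end, to leave alone; origin: centre of its underside

How it is judged:
By the outcome, as a careful person would: the job done as asked, in the order asked, and still so for the second after the job is handed in, while the arm keeps its last pose, push and grip.
It also fails if it takes over 48 s, if anything falls off the work surface, if the arm or the gripper's body presses on something with over 40 N, if the wrist force passes 120 N, or if a joint passes its speed limit or range.

ROBOT

A 6-joint arm with a two-finger parallel gripper is mounted at the origin on the work surface. World frame = base frame: x ahead of the robot, y to its left, z up, the work surface at z = 0. Lengths are in m, angles in degrees, forces in N, time in s.
With the tool pointing down it reaches from about 0.375 to 0.9 m from the base axis. Payload 3.1 kg.
Tool frame: the origin (TCP) lies midway between the tips of the shut fingers; the grasp point (between the pads) lies 19 mm behind it; z points along the fingers, y is the line along which they close (so a half turn about z gives the same grasp; the last joint's range is limited). The gripper opens to 87 mm and grips with 3 to 60 N. Pads are 19 mm wide; open, the fingers measure 117 mm over their backs; the gripper's body (75 mm by 190 mm) begins 51 mm behind the grasp point.
Start: joints at [-10.227, 30.224, 82.088, -0, 67.689, -10.227], TCP at [0.625, 0, 0.223] pointing down, gripper open.
Joint ranges: [-176.69, 176.69], [-43.24, 126.21], [12.49, 139.97], [-82, 262], [0, 151.66], [-163.58, 163.58]. Speed limits (degrees/s): [159.86, 159.86, 180, 180, 180, 180].

INTERFACE

Orientations are given as a 3x3 rotation matrix whose columns are the frame's x, y, z axes.
In Python, from rig import bot gives the robot as it stands.
- The arm moves only by the shell command python3 steer.py, which reads ROWS from standard input. ROWS is a JSON list of rows, 1 to 20 of them, each of 7 numbers: dx, dy, dz in fractions of the full range, 1 being 0.2 m, then a rotation vector rx, ry, rz in normalised numbers (1 is 180 degrees), then the opening from 0.0 (shut) to 1.0 (fully open); each row is the pose to reach, as a shift and turn from the pose commanded when the command began, along the tool's axes at that moment; what a row does not reach only later rows make up. A row lasts 1/10 s, in which the tool goes at most 0.05 m and 8.59 degrees, less where a joint would pass 70% of its speed; a pose out of reach is approached as far as the arm can. The fingers move at their own pace and stop on an object; the grip force is fixed at half the most. Time passes only in rows, so rows that do not move let the fingers close. It prints the time, the measured TCP pose, the force, the opening and the grip force at its end. A shift or turn number past 1, either way, is cut back to 1. Input that does not fit is refused with a message, and nothing moves.
- bot.read_state(): the state, without advancing time (a new reading comes with each control period).
- bot.capture(name): name is "scene" or "side" or "wrist"; returns a dict with "color" (480x640x3 uint8, red, green, blue), "K" (3x3 intrinsics, pixels), "D" ([k1, k2, p1, p2, k3] as OpenCV has them; the pictures are not rectified), "view" (4x4, takes a point from world to camera coordinates); the wrist camera has in their place "mount" (4x4, takes a point from camera to tool coordinates, whose origin is the TCP and whose axes are the flange's). Camera axes: x right, y up, looking along -z (the intrinsics and any distortion apply to the point x, -y, -z); pixel columns grow to the right and rows downward; lengths in m; the calibration is good to about 2 mm. A picture is of the moment at which its call begins: read the wrist's pose just before it. There is no depth.
- bot.hand_in(): hands the job in; it is judged then, once.
The state is a dict: "time_s": time; "joint_positions": joint angles; "qvel": joint speeds; "tau": joint torques, N m; "position": TCP position; "tcp_rot": TCP orientation; "force": force on the tool from outside, world axes, zero at the start; "moment": the same for the moment, N m; "opening": opening from 0.0 (shut) to 1.0 (fully open); "grasp_force": force on a finger pad.
Only numpy, scipy, OpenCV 4.12 (cv2) and the standard library are available. Lean on these libraries where they do the work, as an engineer would, in place of code of your own. Each camera call takes 0.05 s, during which the arm holds its last target. There are 200 camera calls.

## Working session

There is one attempt and no reset: what is moved stays moved. The work goes in short steps, Python scripts to look and compute and a shell command to move; the robot and the scene stay as the last step left them, time stands still between calls to the robot, and variables do not carry over. Pictures are saved under pics/ and viewed, at most 10 in all, crops included, and the job is handed in when it is done.

```bash
ls; mkdir -p pics
python3 - <<'E'
from rig import bot
import cv2,numpy as np
s=bot.read_state();print(s['time_s'],s['position'],np.round(s['tcp_rot'],3),s['opening'])
for n in('scene','side'):
    c=bot.capture(n);cv2.imwrite(f'pics/{n}0.png',c['color'][:,:,::-1]);np.savez(f'pics/{n}0.npz',**{k:c[k] for k in c})
    V=np.array(c['view']);print(n,np.round(c['K'],1).tolist(),c['D'],(-V[:3,:3].T@V[:3,3]).round(3), (-V[2,:3]).round(2))
c=bot.capture('wrist');cv2.imwrite('pics/wrist0.png',c['color'][:,:,::-1]);np.savez('pics/wrist0.npz',**{k:c[k] for k in c});print(np.round(c['mount'],3))
E
```

```text
pics
rig.py
steer.py
0.0 [6.24266623e-01 1.76093938e-04 2.21572647e-01] [[-0.     1.    -0.002]
 [ 1.     0.     0.   ]
 [ 0.    -0.002 -1.   ]] 0.9947718829924365
scene [[501.7, 0.0, 325.9], [0.0, 501.7, 234.4], [0.0, 0.0, 1.0]] [0.00656556 0.         0.         0.         0.        ] [1.184 0.307 0.862] [-0.63 -0.34 -0.69]
side [[509.3, 0.0, 315.7], [0.0, 509.3, 237.6], [0.0, 0.0, 1.0]] [-0.10781783  0.          0.          0.          0.        ] [ 0.171 -0.882  1.035] [ 0.25  0.66 -0.71]
[[ 0.002  0.963  0.271  0.074]
 [ 1.    -0.002 -0.     0.   ]
 [ 0.     0.271 -0.963 -0.162]
 [ 0.     0.     0.     1.   ]]
```

View pics/scene0.png

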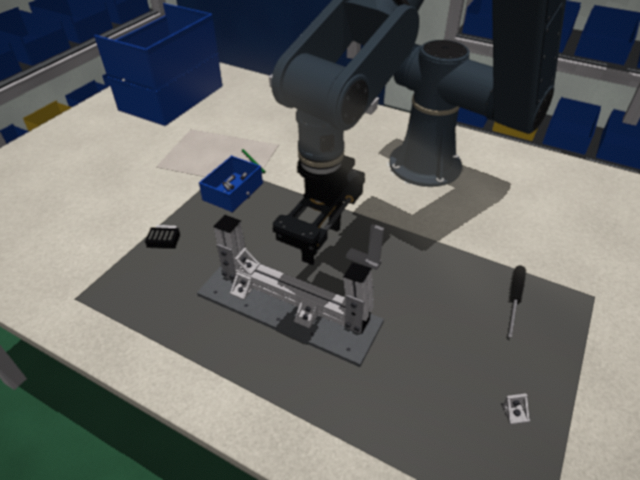

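View pics/side0.png

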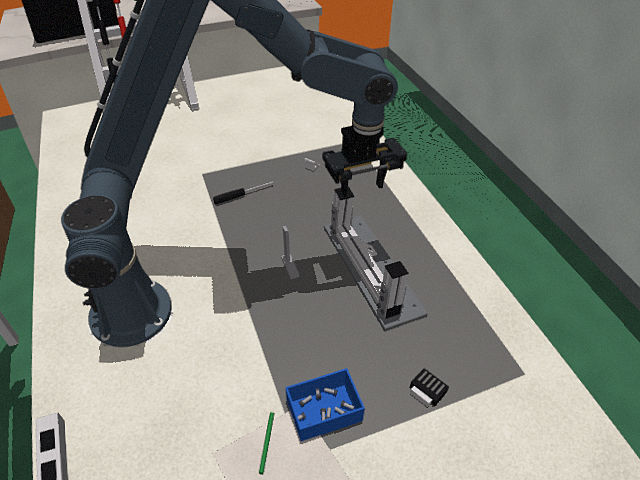

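Run:
```python
import cv2,numpy as np
a=cv2.imread('pics/scene0.png')[205:365,190:400];b=cv2.imread('pics/side0.png')[175:335,265:435]
cv2.imwrite('pics/cs.png',cv2.resize(a,None,fx=3.7,fy=3.7,interpolation=2))
cv2.imwrite('pics/cd.png',cv2.resize(b,None,fx=3.7,fy=3.7,interpolation=2))
```

```text
(no output)
```

View pics/cs.png

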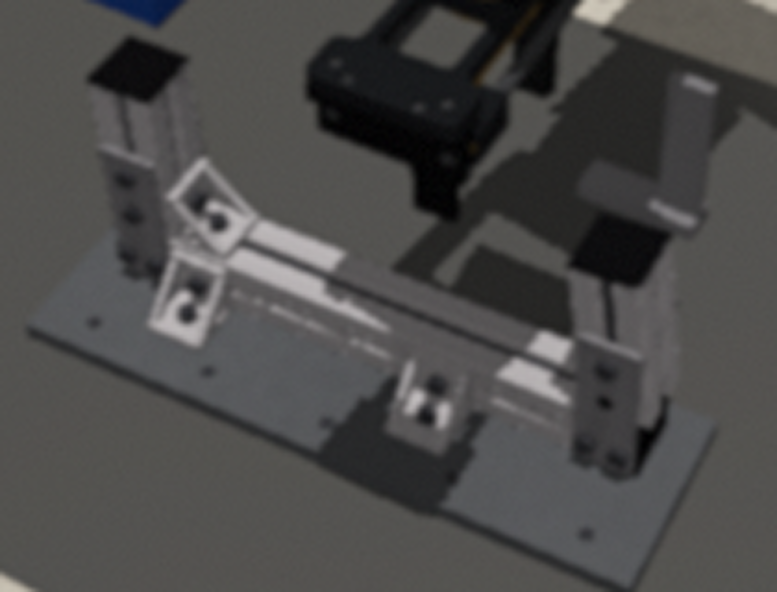

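View pics/cd.png

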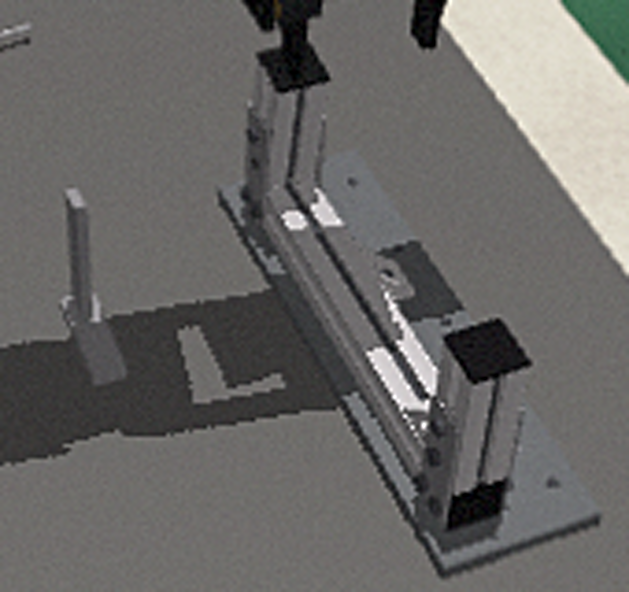

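View pics/wrist0.png

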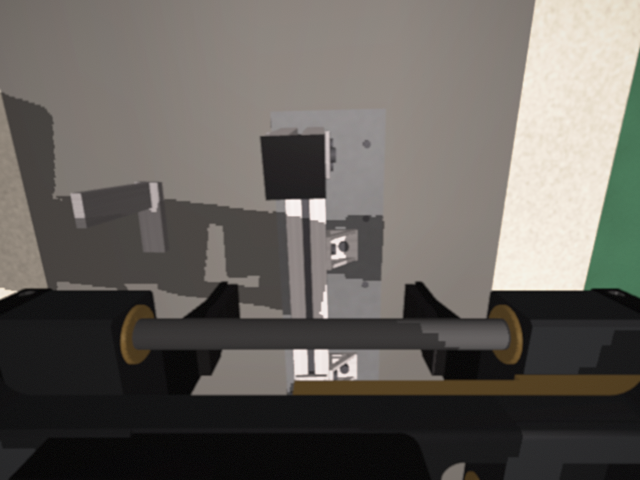

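```bash
cat > h.py <<'E'
import numpy as np,cv2
def wview(mount,pos,rot):
    T=np.eye(4);T[:3,:3]=rot;T[:3,3]=pos
    return np.linalg.inv(T@np.array(mount))
def ray(px,c):
    V=np.array(c['view']);n=cv2.undistortPoints(np.array([[px]],float),np.array(c['K']),np.array(c['D']))[0,0]
    return -V[:3,:3].T@V[:3,3], V[:3,:3].T@np.array([n[0],-n[1],-1])
def onz(px,c,z):
    o,d=ray(px,c);return o+d*(z-o[2])/d[2]
def proj(P,c):
    V=np.array(c['view']);p=V[:3,:3]@np.array(P)+V[:3,3];p=np.array([p[0],-p[1],-p[2]])
    return cv2.projectPoints(p[None],np.zeros(3),np.zeros(3),np.array(c['K']),np.array(c['D']))[0][0,0]
def tri(pa,ca,pb,cb):
    (o,d),(q,e)=ray(pa,ca),ray(pb,cb);s=np.linalg.lstsq(np.c_[d,-e],q-o,rcond=None)[0]
    A=o+d*s[0];B=q+e*s[1];return (A+B)/2,np.linalg.norm(A-B)
E
python3 - <<'E'
from h import *
from rig import bot
s=bot.read_state()
S=dict(np.load('pics/scene0.npz'));D=dict(np.load('pics/side0.npz'));W=dict(np.load('pics/wrist0.npz'))
W['view']=wview(W['mount'],s['position'],s['tcp_rot'])
sc=lambda x,y:(x/3.7+190-.4,y/3.7+205-.4);sd=lambda x,y:(x/3.7+265-.4,y/3.7+175-.4)
p=lambda n,v:print(n,np.round(v,4))
for q in[(28,328),(715,428),(632,582)]:p('plate scene',onz(sc(*q),S,.012))
for q in[(220,190),(440,568),(600,515),(345,152)]:p('plate side',onz(sd(*q),D,.012))
for q in[(271,112),(385,111)]:p('plate wrist',onz(q,W,.012))
for q in[(446,340),(500,318),(533,358),(480,382)]:p('rigidcap side',onz(sd(*q),D,.167))
for q in[(88,76),(133,38),(188,60),(143,103)]:p('rigidcap scene',onz(sc(*q),S,.167))
for q in[(257,58),(308,43),(331,80),(277,90)]:p('loosecap side',onz(sd(*q),D,.167))
for q in[(262,136),(326,135),(327,198),(265,199)]:p('loosecap wrist',onz(q,W,.167))
for q in[(570,258),(598,215),(668,233),(630,285)]:p('loosecap scene',onz(sc(*q),S,.167))
for q in[(285,200),(327,200),(293,376),(331,376)]:p('railtop wrist',onz(q,W,.052))
for q in[(72,196),(70,194),(84,192),(87,226),(76,227)]:p('bladetop wrist',onz(q,W,.12))
for q in[(668,76),(717,84)]:p('bladetop scene',onz(sc(*q),S,.12))
for q in[(65,190),(86,192),(92,205)]:p('bladetop side',onz(sd(*q),D,.12))
for q in[(140,252),(164,252),(150,182),(161,182)]:p('flange wrist',onz(q,W,.012))
for q in[(580,190),(600,160),(650,205)]:p('flange scene',onz(sc(*q),S,.012))
for q in[(95,383),(126,373),(105,328)]:p('flange side',onz(sd(*q),D,.012))
w=cv2.imread('pics/wrist0.png');cv2.imwrite('pics/cw.png',cv2.resize(w[100:270,50:400],None,fx=2.28,fy=2.28,interpolation=2))
E
```

```text
plate scene [ 0.7018 -0.2672  0.012 ]
plate scene [0.5758 0.1168 0.012 ]
plate scene [0.6868 0.1182 0.012 ]
plate side [0.5729 0.1136 0.012 ]
plate side [ 0.5789 -0.2711  0.012 ]
plate side [ 0.699  -0.2704  0.012 ]
plate side [0.6832 0.1202 0.012 ]
plate wrist [0.5721 0.1166 0.012 ]
plate wrist [0.6905 0.1178 0.012 ]
rigidcap side [ 0.5947 -0.2109  0.167 ]
rigidcap side [ 0.6347 -0.2061  0.167 ]
rigidcap side [ 0.6386 -0.243   0.167 ]
rigidcap side [ 0.5992 -0.249   0.167 ]
rigidcap scene [ 0.6331 -0.2467  0.167 ]
rigidcap scene [ 0.5959 -0.2438  0.167 ]
rigidcap scene [ 0.5962 -0.2061  0.167 ]
rigidcap scene [ 0.6361 -0.2074  0.167 ]
loosecap side [0.5866 0.082  0.167 ]
loosecap side [0.6278 0.0851 0.167 ]
loosecap side [0.6269 0.0413 0.167 ]
loosecap side [0.5866 0.0444 0.167 ]
loosecap wrist [0.588 0.085 0.167]
loosecap wrist [0.6275 0.0857 0.167 ]
loosecap wrist [0.6284 0.047  0.167 ]
loosecap wrist [0.5881 0.0462 0.167 ]
loosecap scene [0.6257 0.0462 0.167 ]
loosecap scene [0.5929 0.0456 0.167 ]
loosecap scene [0.5871 0.0822 0.167 ]
loosecap scene [0.6274 0.0801 0.167 ]
railtop
[... 198 characters left out ...]
t [0.427  0.0438 0.12  ]
bladetop wrist [0.4383 0.0454 0.12  ]
bladetop wrist [0.4355 0.0182 0.12  ]
bladetop wrist [0.4265 0.0173 0.12  ]
bladetop scene [0.4336 0.015  0.12  ]
bladetop scene [0.4261 0.0431 0.12  ]
bladetop side [0.4281 0.0462 0.12  ]
bladetop side [0.4413 0.0391 0.12  ]
bladetop side [0.4411 0.0252 0.12  ]
flange wrist [ 0.4137 -0.0354  0.012 ]
flange wrist [ 0.4416 -0.0353  0.012 ]
flange wrist [0.4364 0.0448 0.012 ]
flange wrist [0.4485 0.0448 0.012 ]
flange scene [ 0.4473 -0.0322  0.012 ]
flange scene [ 0.4174 -0.0328  0.012 ]
flange scene [0.4379 0.0122 0.012 ]
flange side [ 0.4175 -0.0414  0.012 ]
flange side [ 0.4413 -0.0401  0.012 ]
flange side [0.4412 0.0062 0.012 ]
```

View pics/cw.png

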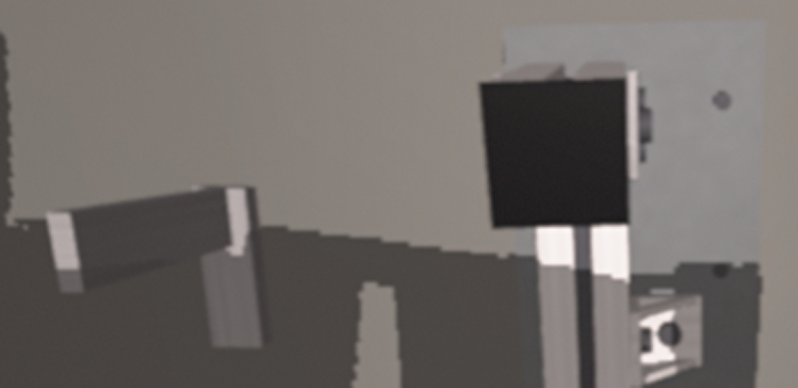

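The wrist crop shows the square's blade top at full-image pixels (70–87, 192–228) and its flange end at (144–167, 252). The black cap of the leaning upright spans (262–327, 135–199), with the rail below it.

Run:
```python
from h import *
from rig import bot
s=bot.read_state();print(s['time_s'],s['position'])
W=dict(np.load('pics/wrist0.npz'));W['view']=wview(W['mount'],s['position'],s['tcp_rot'])
cw=lambda x,y:(x/2.28+50-.3,y/2.28+100-.3)
for n,z,L in[('top',.12,[(47,213),(73,211),(84,291),(61,291)]),('fl',.012,[(203,258),(215,346),(268,347),(261,253)]),('base',0,[(257,188)]),
 ('rail',.052,[(536,228),(630,228),(543,387),(631,387)]),('plate+x',.012,[(766,22),(757,385)])]:
    for q in L:print(n,np.round(onz(cw(*q),W,z)[:2],4))
```

```text
0.15 [6.24437836e-01 9.58006678e-05 2.21788814e-01]
top [0.4274 0.0445]
top [0.4365 0.0452]
top [0.4349 0.0171]
top [0.4268 0.017 ]
fl [0.419  0.0105]
fl [ 0.4185 -0.0347]
fl [ 0.4454 -0.0352]
fl [0.4479 0.0131]
base [0.4443 0.0437]
rail [0.5883 0.0309]
rail [0.6293 0.031 ]
rail [ 0.5895 -0.0424]
rail [ 0.6301 -0.0423]
plate+x [0.6911 0.1193]
plate+x [ 0.6959 -0.0551]
```

Units first: shifts go in shares of 0.2 m and turns go in shares of 180 degrees. So -0.1925 m is -0.9625, 0.05 m is 0.25, 1.7 degrees is 0.0094.

```bash
echo '[[0.025, -0.15, 0, 0, 0, 0, 1], [0.05, -0.35, 0, 0, 0, 0.0056, 1], [0.075, -0.55, 0, 0, 0, 0.0094, 1], [0.1, -0.75, 0, 0, 0, 0.0094, 1], [0.125, -0.9, 0, 0, 0, 0.0094, 1], [0.14, -0.9625, 0, 0, 0, 0.0094, 1], [0.14, -0.9625, 0.15, 0, 0, 0.0094, 1], [0.14, -0.9625, 0.25, 0, 0, 0.0094, 1], [0.14, -0.9625, 0.25, 0, 0, 0.0094, 1], [0.14, -0.9625, 0.25, 0, 0, 0.0094, 1]]' | python3 steer.py
python3 - <<'E'
from rig import bot
import cv2,numpy as np
s=bot.read_state();print(s['position'],np.round(s['tcp_rot'],4))
c=bot.capture('wrist');cv2.imwrite('pics/wrist1.png',c['color'][:,:,::-1]);np.savez('pics/wrist1.npz',pos=s['position'],rot=s['tcp_rot'],**c)
E
```

```text
time_s: 1.15
position: [0.4335, 0.0278, 0.1726]
tcp_rot: [[0.03, 1.0, 0.0], [1.0, -0.03, -0.0], [-0.0, 0.0, -1.0]]
force: [0.1, -0.2, 1.0]
opening: 0.996
grasp_force: 0.0
[0.43354013 0.02782026 0.17262456] [[ 2.970e-02  9.996e-01  4.000e-04]
 [ 9.996e-01 -2.970e-02 -1.000e-04]
 [-1.000e-04  4.000e-04 -1.000e+00]]
```

View pics/wrist1.png

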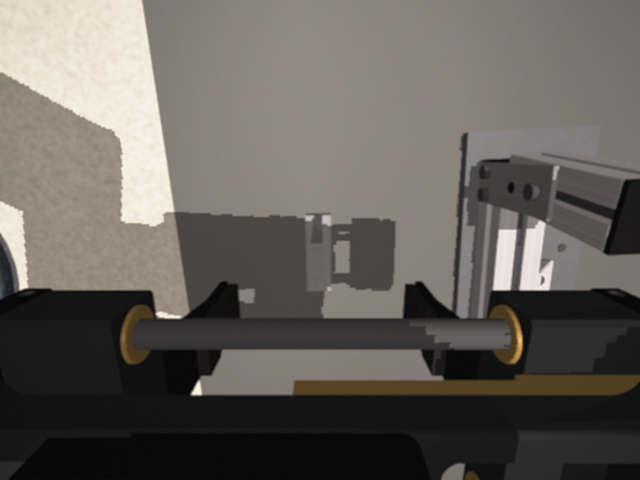

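The wrist view shows the square's blade at columns 305–332, rows 213–290, between the open fingers. Next I check the blade-top corners numerically.

Run:
```python
from h import *
W=dict(np.load('pics/wrist1.npz'));W['view']=wview(W['mount'],W['pos'],W['rot']);print(W['K'][0,0])
a=np.deg2rad(-1.7);Y=np.array([-np.sin(a),np.cos(a)]);X=np.array([np.cos(a),np.sin(a)]);c=np.array([.4315,.031])
for z,x,y in[(.12,-.004,-.014),(.12,.004,-.014),(.12,-.004,.014),(.12,.004,.014),(.012,-.0125,.014),(.012,.0125,.014),(0,.0125,.014)]:
    print(z,x,y,proj([*(c+X*x+Y*y),z],W).round(1))
g=cv2.cvtColor(W['color'],cv2.COLOR_RGB2GRAY)
for r in(218,228,240,250,260,270,280,286,290,294):print(r,g[r,296:346:2])
```

```text
332.96447138863533
0.12 -0.004 -0.014 [311.7 282.4]
0.12 0.004 -0.014 [323.4 282.5]
0.12 -0.004 0.014 [311.5 243.2]
0.12 0.004 0.014 [323.5 243.2]
0.012 -0.0125 0.014 [305.8 214.9]
0.012 0.0125 0.014 [331.4 215. ]
0 0.0125 0.014 [331.  212.9]
218 [ 83  94  93  92 111 179 187 189 154  93  83  82  86 156 192 192 189 168
 137 135 136 135 135 136 135]
228 [ 72  74  73  72  77  97  99 100  87  73  76  81  82  94 102 103  99  88
  72  72  73  72  72  73  71]
240 [ 73  72  72  72  75  92 100  91  72  72  72  72  72  87 102 103 101  93
  74  72  84  95  95  95  96]
250 [ 72  72  71  72  73  89 100 100  97  98  97  98  98  99 102 102 101  92
  83 129 136 135 135 134 134]
260 [ 71  72  72  72  72  88 100 100 101 100 101 100 100 102 103 102 102  93
  75  81 130 135 133 134 134]
270 [ 71  72  72  71  72  87 100 101 101 100 101 100 101 102 102 102 102  94
  73  83 129 135 135 134 134]
280 [ 73  71  72  72  71  84  97 100 101 101 101 100 100 101 101 103 102  96
  73  72  71  71  71  71  70]
286 [ 72  72  71  73  73  80  97 102 104 101 103 103 104 103 102 106 128 133
 133 134 133 134 133 132 133]
290 [ 71  71  72  72  71  80  92  97  99  95  95  98  98  95 103 121 166 162
 135 133 134 133 133 132 132]
294 [ 72  72  72  71  72  71  72  72  72  72  72  72  72  70 108 134 132 132
 133 133 133 132 132 133 133]
```

The observed heel edges (305–331) agree with the prediction, so I descend and close.

To row units: 0.1135 m is 0.5675, -0.002 m is -0.01.

```bash
echo '[[0, -0.01, 0.15, 0, 0, 0, 1], [0, -0.01, 0.3, 0, 0, 0, 1], [0, -0.01, 0.45, 0, 0, 0, 1], [0, -0.01, 0.54, 0, 0, 0, 1], [0, -0.01, 0.5675, 0, 0, 0, 1], [0, -0.01, 0.5675, 0, 0, 0, 1], [0, -0.01, 0.5675, 0, 0, 0, 0.5], [0, -0.01, 0.5675, 0, 0, 0, 0], [0, -0.01, 0.5675, 0, 0, 0, 0], [0, -0.01, 0.5675, 0, 0, 0, 0], [0, -0.01, 0.5675, 0, 0, 0, 0], [0, -0.01, 0.5675, 0, 0, 0, 0], [0, -0.01, 0.5675, 0, 0, 0, 0], [0, -0.01, 0.5675, 0, 0, 0, 0]]' | python3 steer.py
```

```text
time_s: 2.6
position: [0.4304, 0.0281, 0.059]
tcp_rot: [[0.03, 1.0, -0.0], [1.0, -0.03, 0.0], [0.0, -0.0, -1.0]]
force: [-0.3, 0.8, -1.1]
opening: 0.357
grasp_force: 0.0
```

```bash
echo '[[0, 0, 0, 0, 0, 0, 0], [0, 0, 0, 0, 0, 0, 0], [0, 0, 0, 0, 0, 0, 0], [0, 0, 0, 0, 0, 0, 0], [0, 0, 0, 0, 0, 0, 0], [0, 0, 0, 0, 0, 0, 0], [0, 0, 0, 0, 0, 0, 0]]' | python3 steer.py
```

```text
time_s: 3.3
position: [0.4305, 0.0281, 0.059]
tcp_rot: [[0.03, 1.0, -0.0], [1.0, -0.03, 0.0], [0.0, -0.0, -1.0]]
force: [0.6, 0.4, -0.7]
opening: 0.091
grasp_force: 30.0
```

To row units: 0.179 m is 0.895, 0.04 m is 0.2, -3.2 degrees is -0.0178.

```bash
echo '[[0, 0, -0.05, 0, 0, 0, 0], [0, 0, -0.175, 0, 0, 0, 0], [0, 0, -0.325, 0, 0, 0, 0], [0, 0, -0.45, 0, 0, 0, 0], [0, 0, -0.5, 0, 0, -0.0028, 0], [-0.01, 0.075, -0.5, 0, 0, -0.0056, 0], [-0.025, 0.2, -0.5, 0, 0, -0.0083, 0], [-0.04, 0.35, -0.5, 0, 0, -0.0111, 0], [-0.055, 0.5, -0.5, 0, 0, -0.0139, 0], [-0.07, 0.65, -0.5, 0, 0, -0.0178, 0], [-0.0785, 0.775, -0.5, 0, 0, -0.0178, 0], [-0.0785, 0.85, -0.5, 0, 0, -0.0178, 0], [-0.0785, 0.895, -0.5, 0, 0, -0.0178, 0], [-0.0785, 0.895, -0.5, 0, 0, -0.0178, 0], [-0.0785, 0.895, -0.425, 0, 0, -0.0178, 0], [-0.0785, 0.895, -0.35, 0, 0, -0.0178, 0], [-0.0785, 0.895, -0.31, 0, 0, -0.0178, 0], [-0.0785, 0.895, -0.31, 0, 0, -0.0178, 0], [-0.0785, 0.895, -0.31, 0, 0, -0.0178, 0]]' | python3 steer.py
python3 - <<'E'
from rig import bot
import cv2,numpy as np
ims=[]
for n,(y,x) in(('scene',(190,210)),('side',(150,285))):
    c=bot.capture(n);np.savez(f'pics/{n}2.npz',**c);ims.append(cv2.resize(c['color'][y:y+160,x:x+160,::-1],(400,400),interpolation=2))
cv2.imwrite('pics/both2.png',np.hstack(ims))
s=bot.read_state();print(s['position'],s['force'],s['moment'])
E
```

```text
time_s: 5.2
position: [0.6085, 0.0072, 0.1212]
tcp_rot: [[-0.026, 1.0, -0.0], [1.0, 0.026, 0.0], [0.0, -0.0, -1.0]]
force: [0.2, -0.5, -4.0]
opening: 0.093
grasp_force: 30.0
[0.60935217 0.00701918 0.1218455 ] [ 0.90458014  0.05573775 -4.40815685] [0.04210528 0.04023162 0.05227889]
```

View pics/both2.png

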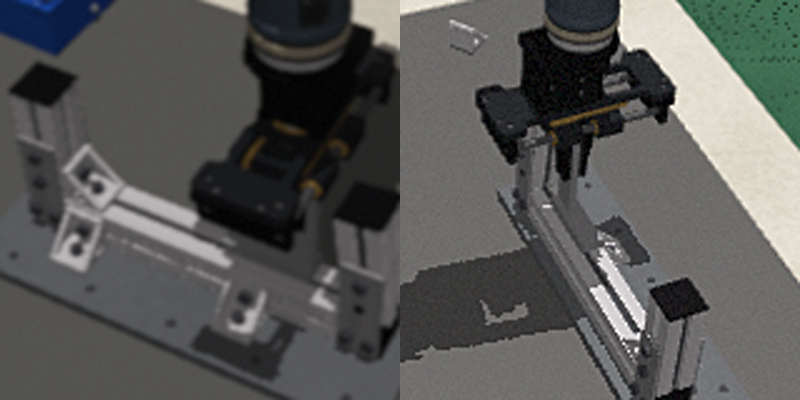

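The picture shows the square hanging over the rail between the uprights, clear of the leaning one on the right (scene crop cap at (365,205)). Now I lower it.

To row units: 0.0095 m is 0.0475, 0.009 m is 0.045.

```bash
echo '[[0, 0, 0.015, 0, 0, 0, 0], [0, 0, 0.03, 0, 0, 0, 0], [0, 0, 0.04, 0, 0, 0, 0], [0, 0, 0.045, 0, 0, 0, 0], [0, 0, 0.0475, 0, 0, 0, 0], [0, 0, 0.0475, 0, 0, 0, 0]]' | python3 steer.py; echo '[[0, 0, 0.0025, 0, 0, 0, 0], [0, 0, 0.005, 0, 0, 0, 0], [0, 0, 0.005, 0, 0, 0, 0]]' | python3 steer.py
```

```text
time_s: 5.9
position: [0.6089, 0.0071, 0.1114]
tcp_rot: [[-0.026, 1.0, -0.0], [1.0, 0.026, 0.0], [0.0, -0.0, -1.0]]
force: [-0.2, -0.2, -3.6]
opening: 0.086
grasp_force: 30.0
time_s: 6.2
position: [0.6091, 0.0071, 0.1111]
tcp_rot: [[-0.026, 1.0, 0.001], [1.0, 0.026, -0.0], [-0.0, 0.001, -1.0]]
force: [-1.0, 1.4, -0.1]
opening: 0.092
grasp_force: 30.0
```

To row units: 0.0005 m is 0.0025.

```bash
echo '[[0, 0, 0.0025, 0, 0, 0, 0], [0, 0, 0.0025, 0, 0, 0, 0]]' | python3 steer.py; echo '[[0, 0, 0.0025, 0, 0, 0, 0], [0, 0, 0.0025, 0, 0, 0, 0]]' | python3 steer.py; python3 -c "
from rig import bot
s=bot.read_state();print(s['force'],s['moment'],s['tcp_rot'])"
```

```text
time_s: 6.4
position: [0.6091, 0.0071, 0.111]
tcp_rot: [[-0.026, 1.0, 0.001], [1.0, 0.026, -0.0], [-0.0, 0.001, -1.0]]
force: [-2.0, 0.1, 4.7]
opening: 0.088
grasp_force: 30.0
time_s: 6.6
position: [0.6092, 0.0071, 0.111]
tcp_rot: [[-0.026, 1.0, 0.001], [1.0, 0.026, -0.0], [-0.0, 0.001, -1.0]]
force: [-2.1, 0.6, 7.3]
opening: 0.092
grasp_force: 30.0
[-2.09115735  0.61212106  7.31320292] [ 0.10473121  0.6805412  -0.04592807] [[-2.62297819e-02  9.99655548e-01  8.84902891e-04]
 [ 9.99655908e-01  2.62299952e-02 -2.30357415e-04]
 [-2.53489066e-04  8.78556178e-04 -9.99999582e-01]]
```

To row units: 0.016 m is 0.08, 0.014 m is 0.07.

```bash
echo '[[0.01, 0, 0.0015, 0, 0, 0, 0], [0.02, 0, 0.0015, 0, 0, 0, 0], [0.03, 0, 0.0015, 0, 0, 0, 0], [0.04, 0, 0.0015, 0, 0, 0, 0], [0.05, 0, 0.0015, 0, 0, 0, 0], [0.06, 0, 0.0015, 0, 0, 0, 0], [0.07, 0, 0.0015, 0, 0, 0, 0], [0.08, 0, 0.0015, 0, 0, 0, 0]]' | python3 steer.py;python3 -c "
from rig import bot
s=bot.read_state();print(s['force'],s['moment'],s['tcp_rot'][2])"
```

```text
time_s: 7.4
position: [0.6112, 0.0216, 0.1111]
tcp_rot: [[-0.027, 1.0, 0.006], [1.0, 0.027, -0.003], [-0.003, 0.006, -1.0]]
force: [0.3, -3.5, 6.8]
opening: 0.091
grasp_force: 30.0
[ 0.31650278 -3.52439234  6.84147136] [-0.56069573  0.02085046  0.02172927] [-0.00308882  0.00619491 -0.99997604]
```

To row units: 0.008 m is 0.04, 0.006 m is 0.03.

```bash
echo '[[0.01, 0, 0.0015, 0, 0, 0, 0], [0.02, 0, 0.0015, 0, 0, 0, 0], [0.03, 0, 0.0015, 0, 0, 0, 0], [0.04, 0, 0.0015, 0, 0, 0, 0], [0.04, 0, 0.0015, 0, 0, 0, 0]]' | python3 steer.py;python3 -c "
from rig import bot
s=bot.read_state();print(s['force'],s['moment'],s['tcp_rot'])"
```

```text
time_s: 7.9
position: [0.6113, 0.0292, 0.1111]
tcp_rot: [[-0.027, 1.0, 0.007], [1.0, 0.027, -0.004], [-0.004, 0.007, -1.0]]
force: [1.0, -5.0, 7.3]
opening: 0.093
grasp_force: 30.0
[ 1.00174042 -4.97590839  7.29841053] [-0.59000261  0.05519642 -0.02845411] [[-0.02708353  0.99960794  0.00710297]
 [ 0.99962571  0.0271101  -0.00367201]
 [-0.00386314  0.00700086 -0.99996803]]
```

To row units: 0.004 m is 0.02, 0.0008 m is 0.004.

```bash
echo '[[0.005, 0, 0.0025, 0, 0, 0, 0], [0.01, 0, 0.004, 0, 0, 0, 0], [0.015, 0, 0.004, 0, 0, 0, 0], [0.02, 0, 0.004, 0, 0, 0, 0], [0.02, 0, 0.004, 0, 0, 0, 0]]' | python3 steer.py;python3 -c "
from rig import bot
s=bot.read_state();print(s['force'],s['moment'],s['tcp_rot'][2])"; echo '[[0.005, 0, 0, 0, 0, 0, 0], [0.01, 0, 0, 0, 0, 0, 0], [0.01, 0, 0, 0, 0, 0, 0]]' | python3 steer.py;python3 -c "
from rig import bot
s=bot.read_state();print(s['force'],s['moment'],s['tcp_rot'][2])"
```

```text
time_s: 8.4
position: [0.6118, 0.0314, 0.1111]
tcp_rot: [[-0.027, 1.0, 0.008], [1.0, 0.027, -0.006], [-0.006, 0.008, -1.0]]
force: [-0.5, -7.8, 9.7]
opening: 0.096
grasp_force: 30.0
[-0.45314256 -7.84754613  9.74529523] [-1.23303627  0.21446324  0.03864922] [-0.00643204  0.00812353 -0.99994632]
time_s: 8.7
position: [0.612, 0.0334, 0.1111]
tcp_rot: [[-0.027, 1.0, 0.009], [1.0, 0.027, -0.006], [-0.006, 0.009, -1.0]]
force: [0.2, -8.1, 9.5]
opening: 0.089
grasp_force: 30.0
[ 0.24600516 -8.14050796  9.50839465] [-1.30628972  0.07990098 -0.004332  ] [-0.00640228  0.00864357 -0.99994215]
```

To row units: -0.002 m is -0.01, -0.0014 m is -0.007, 0.5 degrees is 0.0028.

```bash
echo '[[0.0015, -0.0035, 0, 0.0008, 0.0006, 0, 0], [0.003, -0.007, 0, 0.0017, 0.0011, 0, 0], [0.005, -0.01, 0, 0.0028, 0.0019, 0, 0], [0.005, -0.01, 0, 0.0028, 0.0019, 0, 0]]' | python3 steer.py;python3 -c "
from rig import bot
s=bot.read_state();print(s['force'],s['moment'],s['tcp_rot'])"
```

```text
time_s: 9.1
position: [0.6114, 0.0345, 0.1111]
tcp_rot: [[-0.027, 1.0, 0.003], [1.0, 0.027, 0.0], [-0.0, 0.003, -1.0]]
force: [2.9, -7.0, 7.1]
opening: 0.091
grasp_force: 30.0
[ 2.8777334  -7.04377022  7.09237097] [-1.17103665 -0.40959267  0.0589085 ] [[-2.69571056e-02  9.99631418e-01  3.21590215e-03]
 [ 9.99636591e-01  2.69570305e-02  6.67131146e-05]
 [-2.00026470e-05  3.21653186e-03 -9.99994827e-01]]
```

To row units: 0.001 m is 0.005, 0.0004 m is 0.002, 0.1 degrees is 0.0006.

```bash
for i in 1; do echo '[[0.0025, 0, 0.002, 0.0006, 0, 0, 0], [0.005, 0, 0.003, 0.0006, 0, 0, 0], [0.005, 0, 0.003, 0.0006, 0, 0, 0]]' | python3 steer.py; done; echo '[[0.0025, 0, 0, 0, 0, 0, 0], [0.005, 0, 0, 0, 0, 0, 0], [0.005, 0, 0, 0, 0, 0, 0]]' | python3 steer.py;python3 -c "
from rig import bot
s=bot.read_state();print(s['force'],s['moment'],s['tcp_rot'][2])"
```

```text
time_s: 9.4
position: [0.6114, 0.035, 0.111]
tcp_rot: [[-0.027, 1.0, 0.002], [1.0, 0.027, -0.001], [-0.001, 0.002, -1.0]]
force: [2.1, -9.0, 10.7]
opening: 0.084
grasp_force: 30.0
time_s: 9.7
position: [0.6112, 0.036, 0.111]
tcp_rot: [[-0.027, 1.0, 0.001], [1.0, 0.027, -0.001], [-0.001, 0.001, -1.0]]
force: [0.6, -9.1, 11.0]
opening: 0.091
grasp_force: 30.0
[ 0.58348262 -9.12687465 10.98308831] [-1.41509289 -0.16685278 -0.03421575] [-0.00100102  0.00129478 -0.99999866]
```

To row units: 0.001 m is 0.005, 0.0005 m is 0.0025.

```bash
echo '[[0.0025, 0, 0, 0, 0, 0, 0], [0.005, 0, 0, 0, 0, 0, 0], [0.005, 0, 0, 0, 0, 0, 0]]' | python3 steer.py;python3 -c "
from rig import bot
s=bot.read_state();print(s['position'],s['force'],s['moment'],s['tcp_rot'][2])"
```

```text
time_s: 10.0
position: [0.6112, 0.0366, 0.111]
tcp_rot: [[-0.027, 1.0, 0.001], [1.0, 0.027, -0.002], [-0.002, 0.001, -1.0]]
force: [0.4, -10.1, 10.3]
opening: 0.091
grasp_force: 30.0
[0.61117147 0.03662891 0.11104527] [  0.44991018 -10.13655569  10.30440144] [-1.50296065 -0.1296913  -0.0841331 ] [-0.00162924  0.00113679 -0.99999803]
```

To row units: 0.001 m is 0.005, 0.0005 m is 0.0025.

```bash
echo '[[0.0025, 0, 0.001, 0, 0, 0, 0], [0.005, 0, 0.002, 0, 0, 0, 0], [0.005, 0, 0.002, 0, 0, 0, 0]]' | python3 steer.py;python3 -c "
from rig import bot
s=bot.read_state();print(s['position'],s['force'],s['moment'],s['tcp_rot'][2])"
```

```text
time_s: 10.3
position: [0.6112, 0.0367, 0.111]
tcp_rot: [[-0.028, 1.0, 0.001], [1.0, 0.028, -0.003], [-0.003, 0.001, -1.0]]
force: [-0.5, -13.0, 13.3]
opening: 0.088
grasp_force: 30.0
[0.61116125 0.0366908  0.11101864] [ -0.47036153 -12.95790091  13.29287118] [-1.82617922  0.0203982  -0.05229613] [-0.00298363  0.00102591 -0.99999502]
```

To row units: 0.001 m is 0.005, 0.0005 m is 0.0025.

```bash
echo '[[0.0025, 0, 0, 0, 0, 0, 0], [0.005, 0, 0, 0, 0, 0, 0], [0.005, 0, 0, 0, 0, 0, 0]]' | python3 steer.py;python3 -c "
from rig import bot
s=bot.read_state();print(s['position'],s['force'],s['moment'],s['tcp_rot'][2])
import cv2,numpy as np
for n in('scene','side'):
    c=bot.capture(n);np.savez(f'pics/{n}3.npz',**c)
"
```

```text
time_s: 10.6
position: [0.6112, 0.0367, 0.1111]
tcp_rot: [[-0.028, 1.0, 0.001], [1.0, 0.028, -0.004], [-0.004, 0.001, -1.0]]
force: [0.1, -15.9, 12.1]
opening: 0.09
grasp_force: 30.0
[0.61120282 0.03672125 0.11105911] [  0.08409373 -15.93173741  12.14208379] [-2.2567822   0.07800907 -0.01000984] [-0.00439264  0.00103811 -0.99998981]
```

To row units: -0.0006 m is -0.003, -0.0003 m is -0.0015, 0.25 degrees is 0.0014.

```bash
echo '[[-0.0015, 0, -0.0005, 0, 0.0006, 0, 0], [-0.003, 0, -0.001, 0, 0.0014, 0, 0], [-0.003, 0, -0.001, 0, 0.0014, 0, 0], [-0.003, 0, -0.001, 0, 0.0014, 0, 0], [-0.003, 0, -0.001, 0, 0.0014, 0, 0]]' | python3 steer.py;python3 -c "
from rig import bot
s=bot.read_state();print(s['position'],s['force'],s['moment'],s['tcp_rot'][2],s['grasp_force'])
import cv2,numpy as np
ims=[]
for n,(y,x) in(('scene',(210,280)),('side',(165,310))):
    c=bot.capture(n);np.savez(f'pics/{n}4.npz',**c);ims.append(cv2.resize(c['color'][y:y+150,x:x+100,::-1],(400,600),interpolation=2))
cv2.imwrite('pics/both4.png',np.hstack(ims))
"
```

```text
time_s: 11.2
position: [0.6111, 0.0369, 0.111]
tcp_rot: [[-0.028, 1.0, 0.001], [1.0, 0.028, 0.001], [0.001, 0.001, -1.0]]
force: [-0.3, -12.9, 11.5]
opening: 0.089
grasp_force: 30.0
[0.61113878 0.03686955 0.11101835] [ -0.31852614 -12.86918107  11.54997606] [-2.33177478 -0.02938606  0.03090898] [ 6.54270162e-04  1.03738514e-03 -9.99999248e-01] 30.000377737451345
```

View pics/both4.png

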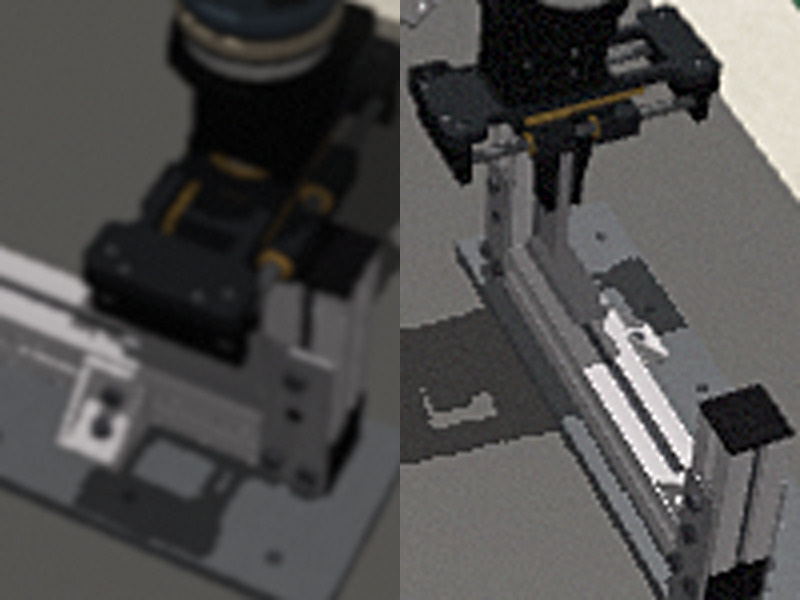

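The view shows the square down on the rail with its blade against the upright. The cap's visible corners in the scene crop are at about (385,240) and (350,297). Now a numeric check.

Run:
```python
from h import *
S=dict(np.load('pics/scene4.npz'))
for q in[(385,240),(350,297)]:print(onz((q[0]/4+280-.4,q[1]/4+210-.4),S,.167).round(4))
F=np.array([.6108,-.0767]);Y=np.array([-.027,1]);X=np.array([1,.027])
for t in(0,.03,.06,.147):
    print(t,[proj([*(F+X*x+Y*(.15-.065*np.sin(t)+.02*np.cos(t))),.102+.065*np.cos(t)+.02*np.sin(t)],S).round(1).tolist() for x in(-.02,.02)])
g=cv2.cvtColor(S['color'],cv2.COLOR_RGB2GRAY)
print(g[264:290:2,356:384])
```

```text
[0.5867 0.0936 0.167 ]
[0.626  0.0939 0.167 ]
0 [[375.5, 269.3], [367.0, 283.9]]
0.03 [[374.6, 268.7], [366.0, 283.3]]
0.06 [[373.6, 268.2], [365.0, 282.8]]
0.147 [[370.8, 266.7], [362.1, 281.3]]
[[11 12 14 12 13 12 16 27 34 38 38 39 38 38 38 37 40 38 37 37 38 38 37 42
  52 67 78 83]
 [16 16 14 12  7  3  7 12 15 20 24 30 33 33 37 37 37 38 39 40 38 41 52 66
  78 82 83 82]
 [22 19 10  7  5  6  6  8 12  7 13 13 16 18 22 25 31 33 33 38 42 56 71 81
  85 83 81 83]
 [14 10 12  9  7  6  7 11 13 13 13 12 12 11 13 15 14 14 19 28 35 45 59 76
  81 81 82 82]
 [ 8 13  6  8  7  9 12 12 12 14 14 14 15 15 15 13 13 21 33 38 39 36 38 45
  55 69 78 82]
 [11  8  8  9 11 12 13 14 13 14 14 13 12 14 13 17 29 47 52 46 40 38 37 37
  46 65 79 82]
 [ 6  7  9 13 13 15 14 13 13 11 12 13 12 11 22 42 62 72 63 47 37 38 37 44
  62 76 81 83]
 [ 8 10 13 15 14 12 14 15 13 14 12 10 12 21 41 65 78 73 58 42 40 46 57 69
  76 84 83 82]
 [13 11  9 11 10 14 11 13 13 11 13 17 26 49 71 80 78 70 54 44 53 69 81 84
  83 81 82 81]
 [35 20 25 29 27 20 15 13 11 11 11 23 47 74 88 87 78 65 52 54 69 79 83 82
  81 83 82 82]
 [35 33 52 72 77 71 65 58 48 34 32 45 63 81 91 88 77 67 67 77 82 83 83 82
  82 83 82 83]
 [32 39 66 88 92 91 87 86 83 79 74 76 79 86 88 85 80 77 80 82 83 83 82 82
  82 82 82 82]
 [33 41 72 93 93 91 90 89 89 86 82 79 80 85 85 82 78 80 81 83 81 82 82 82
  81 82 83 81]]
```

To row units: -0.03 degrees is -0.0002.

```bash
echo '[[0, 0, 0, 0, -0.0002, 0, 0], [0, 0, 0, 0, -0.0002, 0, 0], [0, 0, 0, 0, -0.0002, 0, 0], [0, 0, 0, 0, -0.0002, 0, 0], [0, 0, 0, 0, -0.0002, 0, 0]]' | python3 steer.py;python3 -c "
from rig import bot
s=bot.read_state();print(s['position'],s['force'],s['tcp_rot'][2]);print(bot.hand_in())"
```

```text
time_s: 11.8
position: [0.6111, 0.0369, 0.111]
tcp_rot: [[-0.028, 1.0, 0.001], [1.0, 0.028, 0.0], [0.0, 0.001, -1.0]]
force: [-0.0, -12.6, 11.0]
opening: 0.088
grasp_force: 30.0
[0.61113322 0.03688203 0.11100375] [-6.35273273e-03 -1.25718632e+01  1.09568020e+01] [ 2.27104166e-04  1.01922841e-03 -9.99999455e-01]
the job is handed in; nothing more can be done
None
```

I handed the job in at 11.8 s with the square still gripped (30 N) and pressed into the corner at about 13 N towards the upright and 11 N net downwards; the camera check puts the upright true, though I could not see directly that the faces bear flat.

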